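# Spin the washed pegs dry

### The arm

A 6-joint arm with a two-finger parallel gripper is mounted at the origin on a cart in front of the work surface, level with it; the furniture and walls round the work are solid. World frame = base frame: x ahead of the robot, y to its left, z up, the work surface at z = 0. Lengths are in mm, angles in rad, forces in N, time in s.
With the tool pointing down it reaches from about 350 to 975 mm from the base axis. Payload 7.1 kg.
Tool frame: the origin (TCP) lies between the finger pads; the fingertips stand 19 mm ahead of it and the grasp point (between the pads) is the TCP (ctrl.tcp_to_tips is the distance from the TCP to the fingertips, in mm); z points along the fingers, y is the line along which they close (so a half turn about z gives the same grasp; the last joint's range is limited). The gripper opens to 88 mm and grips with 3 to 60 N. Pads are 20 mm wide; open, the fingers measure 115 mm over their backs; the gripper's body (75 mm by 178 mm) begins 61 mm behind the grasp point.
Start: joints at [-1.25, 0.423, 1.63, -0, 1.089, -0.019], TCP at [208.329, -589.24, 241.675] pointing down, gripper open.
Joint ranges: [-3, 3], [-0.9, 2.11], [0.09, 2.58], [-1.31, 4.45], [0.11, 2.69], [-2.54, 2.54]. Speed limits (rad/s): [2.39, 2.39, 3.01, 3.14, 3.14, 3.14].

### API

Orientations are given as a rotation vector (axis times angle).
In Python, from workcell import status, optics, ctrl gives the robot as it stands. The module is installed in compiled form; this text tells all that it offers.
- The arm moves only by the shell command python3 -m inch 'ROWS'. ROWS is JSON, a list that holds one entry, the list of rows, each a list of 7 numbers: the shift along the tool's x, y, z in mm, then the turn, a rotation vector about the tool's x, y, z in rad, then the opening in per cent of the stroke, from 0 (shut) to 100 (fully open). A call has 1 to 20 rows; each row is the pose to reach, as a shift and turn from the pose commanded when the call began, along the tool's axes at that moment; what a row does not reach only later rows make up. A row lasts 1/10 s, in which the tool goes at most 50 mm and 8.59 degrees, less where a joint would pass 70% of its speed; a pose out of reach is approached as far as the arm can. A call with a gripper value outside its range is refused whole. The fingers move at their own pace and stop on an object; the grip force is fixed at half the most. Time passes only in rows, so rows that repeat a pose let the fingers close. It gives the time, the measured TCP pose, the force, the opening and the grip force at its end, in the units of the state.
- status.get_obs(): the state, without advancing time (a new reading comes with each control period).
- optics.get_image(name): name is "side" or "top"; returns a dict with "frame" (420x560x3 uint8, red, green, blue), "fx", "fy", "cx", "cy" (pixels), "k1" (the pictures are not rectified: a ray, as slopes to the right and down, at radius r is drawn at 1 + k1 r^2 times it, then the intrinsics apply), "rvec" (rotation vector, rad) and "tvec" (3), from world to camera coordinates, as OpenCV has them. Camera axes: x right, y down, z forward; pixel columns grow to the right and rows downward; lengths in mm; the calibration is good to about 2 mm. A picture is of the moment at which its call begins. There is no depth.
- ctrl.close_job(): hands the job in; it is judged then, once.
The state is a dict: "t": time; "qpos": joint angles; "qvel": joint speeds; "joint_torque": joint torques, N m; "ee_pos": TCP position; "orientation": TCP orientation; "ft_force": force on the tool from outside, world axes, zero at the start; "moment": the same for the moment, N m; "width": finger opening in mm; "grasp_force": force on a finger pad.
Only numpy, scipy, OpenCV 4.12 (cv2) and the standard library are available. Lean on these libraries where they do the work, as an engineer would, in place of code of your own. Each camera call takes 0.05 s, during which the arm holds its last target. There are 200 camera calls.

### The job

The washed clothes pegs are in the clear hand spinner with the blue lid. Take its crank by the black grip and turn it steadily clockwise (seen from above) through two full turns without letting go on the way, then let go with the crank back where it started. Leave the crank of the empty spinner with the yellow lid alone.

Things in the scene. Friction and masses are not known exactly. Their poses are not given: they have to be found in the camera images.
- blue_spinner: Round clear hand spinner with a blue lid and washed pegs inside, fixed to the worktop on suction feet: 158 mm across, lid top 92 to 98 mm above the worktop. The origin lies on the worktop (z = 0) straight below the crank's upright axle, so its x and y are the centre of the circle that the grip runs on. Its yaw is arbitrary. It stands on the left or the right half of the worktop, the yellow-lidded one on the other, centres 240 mm or more apart.
- blue_grip (a point): Middle of the black upright grip of the blue-lidded spinner, 136 mm above the worktop: a round handle 26 mm thick, from 108 to 163 mm above the worktop, on the outer end of the crank arm, 45 mm from the axle. It spins freely on its pin, so the hand need not turn while it goes round. The white arm's top is at 107 mm, the hub's at 111 mm. The point goes round with the crank. Free on all sides.
- blue_crank (a joint): Turning angle of the blue-lidded spinner's crank in rad: 0 at the start, growing clockwise seen from above, 6.283 for each full turn (it keeps counting). Turns without a stop either way; needs about 1 to 4 N at the grip and stops soon after it is let go.
- yellow_crank (a joint): The same for the other spinner, same size and shape but with a yellow lid and an empty basket: must stay at its 0. (For both: a rail under the wall unit runs overhead, 557 mm above the worktop, at x = 0.61 m and beyond; lift the hand no higher than it takes to clear the grips.)

How it is judged (in metres and radians):
On the way:
1. the blue-lidded spinner's crank has made its first full turn clockwise, with the hand at its grip (value of joint blue_crank above 6.28 rad and distance between the grasp point and blue_grip below 0.08 m), for 0.1 s.
At the end, for the whole second after the job is handed in: The blue-lidded spinner's crank stands still after two full turns clockwise, within 0.6 rad (34 degrees) of where it started, and the yellow-lidded spinner's crank is within 0.35 rad of its start (value of joint blue_crank between 11.97 and 13.17 rad and velocity of joint blue_crank between -0.1 and 0.1 rad/s and value of joint yellow_crank between -0.35 and 0.35 rad); the robot touches nothing.
It fails at once if the hand leaves the grip (80 mm or more away) between 0.6 and 11.4 rad of the crank's turning (value of joint blue_crank between 0.6 and 11.4 rad and distance between the grasp point and blue_grip above 0.08 m).
It fails at once if the blue-lidded spinner's crank is turned backwards by more than 0.5 rad (value of joint blue_crank below -0.5 rad).
It fails at once if the crank is whirled faster than 8 rad/s (velocity of joint blue_crank above 8 rad/s).
It fails at once if the yellow-lidded spinner's crank is turned by more than 0.35 rad (value of joint yellow_crank above 0.35 rad or value of joint yellow_crank below -0.35 rad).
It also fails if it takes over 58 s, if anything falls off the work surface, if the arm or the gripper's body presses on something with over 40 N, if the wrist force passes 120 N, or if a joint passes its speed limit or range.

## Working session

There is one attempt and no reset: what is moved stays moved. The work goes in short steps, Python scripts to look and compute and a shell command to move; the robot and the scene stay as the last step left them, time stands still between calls to the robot, and variables do not carry over. Pictures are saved under pics/ and viewed, at most 10 in all, crops included, and the job is handed in when it is done.

```bash
mkdir -p pics
python3 - <<'E'
from workcell import status, optics, ctrl
import cv2
for n in("side","top"):
    im=optics.get_image(n); cv2.imwrite(f"pics/{n}0.png",im["frame"][:,:,::-1])
    print(n,{k:v for k,v in im.items() if k!="frame"})
print(status.get_obs())
E
```

```text
side {'fx': 409.1506075675854, 'fy': 409.1506075675854, 'cx': 275.38738960963195, 'cy': 206.58909080161666, 'k1': -0.08785159145639261, 'rvec': array([ 0.45736152, -2.50759767,  1.51831344]), 'tvec': array([465.57870717, 187.56489815, 752.93963872])}
top {'fx': 459.56541719461285, 'fy': 459.56541719461285, 'cx': 279.1578545177709, 'cy': 214.50205711138912, 'k1': -0.14606162057003044, 'rvec': array([ 2.18392914, -2.19299309,  0.08264544]), 'tvec': array([8.97354704e-01, 4.82987644e+02, 9.66854977e+02])}
{'t': 0.1, 'qpos': array([-1.24997208e+00,  4.23772821e-01,  1.63057579e+00,  4.99694578e-07,
        1.08857428e+00, -1.89883878e-02]), 'qvel': array([-9.74103902e-04, -1.44448412e-03, -5.45304087e-04,  9.52934609e-05,
        6.98228194e-04,  1.51548547e-05]), 'joint_torque': array([ 1.10083060e-03, -5.45608985e+01, -2.74325734e+01,  6.45272154e-02,
        1.87844055e-02, -3.03282638e-05]), 'ee_pos': array([ 208.20790441, -588.8213446 ,  240.98900235]), 'orientation': array([-3.09505944e+00, -5.30989203e-01,  3.13333666e-04]), 'ft_force': array([-0.64425673, -0.29036569, -1.0004535 ]), 'moment': array([-0.00094949,  0.04869136, -0.01061145]), 'grasp_force': 0.0, 'width': 87.92925298202064}
```

View pics/side0.png

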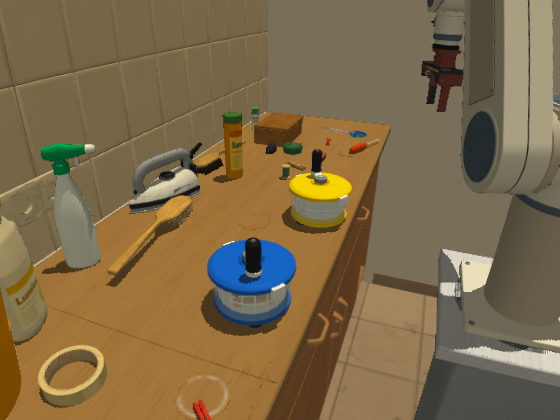

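View pics/top0.png

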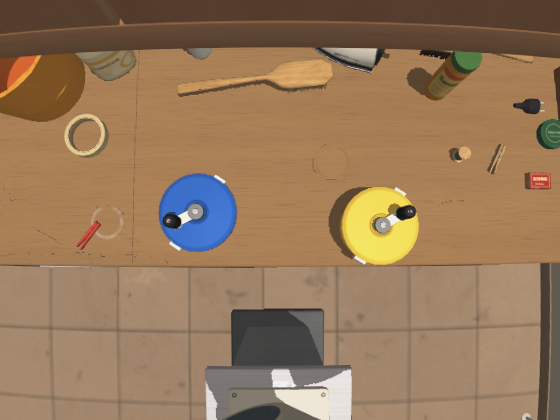

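The side view shows the blue spinner in front, with its grip from (253,240) to (253,276) and lid centre near (252,265). In the top view the hub is at (195,212) and the grip at (172,220). Blue is the left spinner and yellow is on the right at (380,225).

```bash
cat > h.py <<'E'
import numpy as np, cv2
from workcell import status, optics, ctrl
from scipy.spatial.transform import Rotation as R
def ray(im,p):
    K=np.array([[im["fx"],0,im["cx"]],[0,im["fy"],im["cy"]],[0,0,1]])
    u=cv2.undistortPoints(np.array([[p]],float),K,np.array([im["k1"],0,0,0.]))[0,0]
    M=cv2.Rodrigues(im["rvec"])[0]
    d=M.T@np.array([u[0],u[1],1]); return -M.T@im["tvec"],d/np.linalg.norm(d)
def tri(a,p,b,q):
    o1,d1=ray(a,p);o2,d2=ray(b,q)
    s=np.linalg.lstsq(np.c_[d1,-d2],o2-o1,rcond=None)[0]
    x,y=o1+s[0]*d1,o2+s[1]*d2
    return (x+y)/2,np.linalg.norm(x-y)
def atz(a,p,z):
    o,d=ray(a,p); return o+d*(z-o[2])/d[2]
def cen(mask,roi):
    x0,y0,x1,y1=roi; ys,xs=np.nonzero(mask[y0:y1,x0:x1]); xs=xs+x0; ys=ys+y0
    return (xs.mean(),ys.mean()),(xs.min(),xs.max(),ys.min(),ys.max())
E
python3 - <<'E'
from h import *
s,t=optics.get_image("side"),optics.get_image("top")
def dark(im): return im["frame"].max(2)<45
def blue(im):
    f=im["frame"].astype(int); return (f[:,:,2]>f[:,:,0]+50)&(f[:,:,2]>f[:,:,1]+30)
gs,bs=cen(dark(s),(240,232,266,272)); gt,bt=cen(dark(t),(160,208,186,232))
print(gs,bs,gt,bt)
print("grip",tri(s,gs,t,gt))
def ell(im,roi):
    m=np.zeros(im["frame"].shape[:2],np.uint8);x0,y0,x1,y1=roi;m[y0:y1,x0:x1]=blue(im)[y0:y1,x0:x1]
    c=max(cv2.findContours(m,0,1)[0],key=cv2.contourArea); return cv2.fitEllipse(cv2.convexHull(c))
et=ell(t,(150,165,245,260)); es=ell(s,(200,235,305,290)); print(et,es)
print("lid",tri(s,es[0],t,et[0]), atz(t,et[0],92))
print("hub",atz(t,(195,212),111))
for z in(136,163): print(z,atz(t,gt,z),atz(s,gs,z))
print("top grip", atz(s,(253,238.5),163))
print("yellow",atz(t,(383,225),111),atz(t,(405,212),150))
E
```

```text
(np.float64(252.7280701754386), np.float64(255.37938596491227)) (np.int64(245), np.int64(260), np.int64(238), np.int64(271)) (np.float64(173.33870967741936), np.float64(221.04032258064515)) (np.int64(163), np.int64(180), np.int64(214), np.int64(227))
grip (array([463.09313028, 200.71945701, 131.57951424]), np.float64(0.4115573653110768))
((197.30252075195312, 212.3010711669922), (77.01394653320312, 77.81388854980469), 32.645294189453125) ((251.10023498535156, 266.33380126953125), (54.40583801269531, 88.89119720458984), 87.32925415039062)
lid (array([483.25256561, 163.80718665,  79.3718188 ]), np.float64(0.9481502819573763)) [482.74772221 161.77731719  92.        ]
hub [481.91723531 162.99905366 111.        ]
136 [463.03770122 199.78983598 136.        ] [460.29070129 206.57443667 136.        ]
163 [461.50975712 193.67433027 163.        ] [444.44672392 242.52781467 163.        ]
top grip [462.6122574  198.87085064 163.        ]
yellow [ 455.07915158 -202.92239701  111.        ] [ 477.43315297 -236.29274585  150.        ]
```

Run:
```python
from h import *
t=optics.get_image("top");s=optics.get_image("side")
a=cv2.resize(t["frame"][180:245,150:230,::-1],None,fx=5,fy=5,interpolation=2)
b=cv2.resize(s["frame"][230:300,205:300,::-1],None,fx=4.64,fy=4.64,interpolation=2)[:325]
cv2.imwrite("pics/crop.png",np.hstack([a,b])[:,:800])
```

```text
(no output)
```

View pics/crop.png

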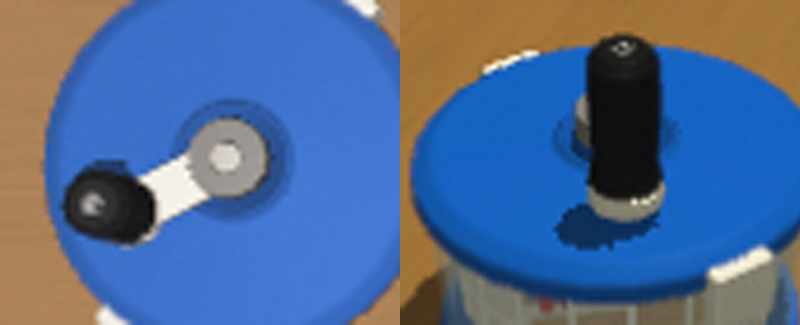

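The crop shows the blue hub near (195,212) in the top view, with the arm pointing towards the lower left to the black grip. The centre comes out at about (482.5,162.5) and the grip at about (462,201.5). I'll set the hand so tool x is world +y and tool y is world +x, and move above the grip.

```bash
python3 -m inch '[[[40,-35,0,0,0,-0.13,100],[75,-70,0,0,0,-0.26,100],[110,-100,0,0,0,-0.4,100],[145,-135,0,0,0,-0.54,100],[185,-170,0,0,0,-0.68,100],[220,-205,0,0,0,-0.82,100],[255,-235,0,0,0,-0.96,100],[290,-270,0,0,0,-1.1,100],[330,-305,0,0,0,-1.23,100],[365,-337,0,0,0,-1.23,100],[365,-337,0,0,0,-1.23,100],[365,-337,0,0,0,-1.23,100]]]'
python3 - <<'E'
from h import *
o=status.get_obs();M=R.from_rotvec(o["orientation"]).as_matrix()
print(o["ee_pos"],M.round(3),M.T@(np.array([462,201.5,215])-o["ee_pos"]),R.from_matrix(M.T@np.array([[0,1,0],[1,0,0],[0,0,-1.]])).as_rotvec())
E
```

```text
t: 1.5
ee_pos: [440.5, -148.9, 241.7]
orientation: [2.219, 2.224, -0.0]
ft_force: [-0.0, -0.8, -0.3]
width: 87.7
grasp_force: 0.0
[ 440.46695329 -148.8863568   241.70268949] [[-0.002  1.    -0.   ]
 [ 1.     0.002 -0.   ]
 [-0.    -0.    -1.   ]] [350.34301679  22.33311421  26.61404427] [-0.00010948  0.00024615  0.0022752 ]
```

Aligned. Next, above the grip, then one look.

```bash
python3 -m inch '[[[40,2,0,0,0,0,100],[80,5,0,0,0,0,100],[120,8,0,0,0,0,100],[160,10,0,0,0,0,100],[200,13,0,0,0,0,100],[240,16,0,0,0,0,100],[280,18,5,0,0,0,100],[320,20,15,0,0,0,100],[350,22,27,0,0,0,100],[350,22,27,0,0,0,100],[350,22,27,0,0,0,100],[350,22,27,0,0,0,100]]]'
python3 - <<'E'
from h import *
t=optics.get_image("top");s=optics.get_image("side")
a=t["frame"][150:290,100:260,::-1];b=s["frame"][130:330,170:340,::-1]
cv2.imwrite("pics/above.png",np.hstack([cv2.resize(a,(400,350)),cv2.resize(b,(400,470))[:350]]))
E
```

```text
t: 2.7
ee_pos: [462.8, 198.4, 214.9]
orientation: [2.225, 2.218, -0.0]
ft_force: [-0.5, -0.6, 0.3]
width: 88.1
grasp_force: 0.0
```

View pics/above.png

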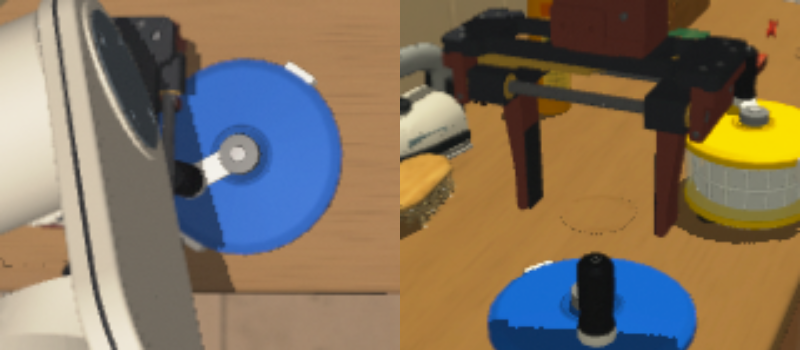

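The fingers (tips at crop (527,208) and (663,232)) straddle the grip at (595,255), so the position is good. Lower by 75 mm and close.

```bash
python3 -m inch '[[[0,0,25,0,0,0,100],[0,0,50,0,0,0,100],[0,0,65,0,0,0,100],[0,0,75,0,0,0,100],[0,0,75,0,0,0,100],[0,0,75,0,0,0,100]]]'
python3 -m inch '[[[0,0,0,0,0,0,50],[0,0,0,0,0,0,30],[0,0,0,0,0,0,20],[0,0,0,0,0,0,10],[0,0,0,0,0,0,10],[0,0,0,0,0,0,10],[0,0,0,0,0,0,10],[0,0,0,0,0,0,10]]]'
python3 - <<'E'
from h import *
print(status.get_obs()["ee_pos"])
t=optics.get_image("top");s=optics.get_image("side")
a=t["frame"][150:290,100:260,::-1];b=s["frame"][130:330,170:340,::-1]
cv2.imwrite("pics/grip.png",np.hstack([cv2.resize(a,(400,350)),cv2.resize(b,(400,470))[:350]]))
# circle offsets (tool x=dy, tool y=dx), 20 steps per turn, from start angle
C=np.array([482.5,162.5]);a0=np.arctan2(202-162.5,462-482.5);print(np.degrees(a0))
for k in range(1,21):
    a=a0-k*2*np.pi/20; d=45*np.array([np.cos(a)-np.cos(a0),np.sin(a)-np.sin(a0)]); print(k,d[::-1].round(0))
E
```

```text
t: 3.4
ee_pos: [463.0, 199.9, 140.2]
orientation: [2.223, 2.219, 0.001]
ft_force: [0.6, -0.3, 1.4]
width: 87.7
grasp_force: 0.0
t: 4.2
ee_pos: [462.5, 200.1, 139.7]
orientation: [-2.223, -2.22, 0.0]
ft_force: [0.6, -0.3, -0.1]
width: 27.5
grasp_force: 0.0
[462.47174873 200.13523191 139.65247923]
117.4287412216776
1 [ 4. 13.]
2 [ 5. 27.]
3 [ 0. 41.]
4 [-8. 52.]
5 [-19.  61.]
6 [-33.  65.]
7 [-47.  65.]
8 [-60.  61.]
9 [-72.  53.]
10 [-80.  41.]
11 [-84.  28.]
12 [-84.  14.]
13 [-80.   1.]
14 [-72. -11.]
15 [-61. -19.]
16 [-47. -24.]
17 [-33. -24.]
18 [-20. -20.]
19 [ -8. -11.]
20 [-0. -0.]
```

View pics/grip.png

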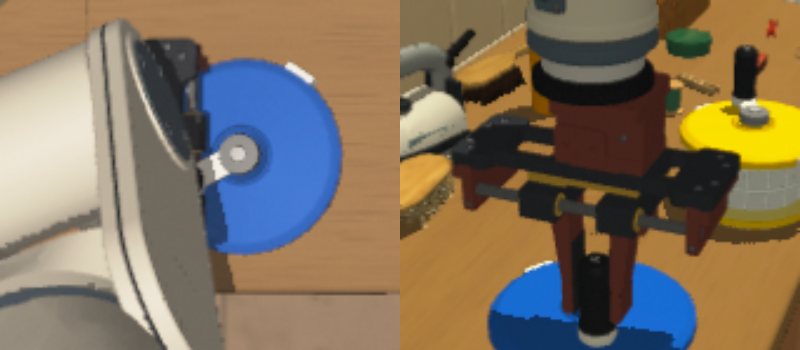

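The fingers have the black grip between them at crop (595,290). Finish closing, then a first quarter turn, watching the force.

```bash
python3 -m inch '[[[0,0,0,0,0,0,0],[0,0,0,0,0,0,0],[0,0,0,0,0,0,0],[0,0,0,0,0,0,0]]]'
python3 -m inch '[[[2.5,6.5,0,0,0,0,0],[4.5,13.5,0,0,0,0,0],[5,20.5,0,0,0,0,0],[4.5,27.5,0,0,0,0,0],[3,34.5,0,0,0,0,0],[0.5,41,0,0,0,0,0],[-3.5,47,0,0,0,0,0],[-8,52.5,0,0,0,0,0],[-13.5,57,0,0,0,0,0],[-19.5,60.5,0,0,0,0,0]]]'
```

```text
t: 4.7
ee_pos: [462.6, 200.1, 139.7]
orientation: [2.222, 2.22, 0.0]
ft_force: [1.1, -0.2, -1.7]
width: 25.2
grasp_force: 30.0
t: 5.7
ee_pos: [524.1, 180.3, 139.7]
orientation: [2.222, 2.22, 0.003]
ft_force: [2.6, 3.7, -2.9]
width: 25.4
grasp_force: 30.0
```

Force is about 4 N and the path fits the circle. Carry on.

```bash
python3 -m inch '[[[-6,3,0,0,0,0,0],[-13,4.5,0,0,0,0,0],[-20,5,0,0,0,0,0],[-27,4.5,0,0,0,0,0],[-34,3,0,0,0,0,0],[-40.5,0.5,0,0,0,0,0],[-46.5,-3,0,0,0,0,0],[-52,-8,0,0,0,0,0],[-57,-13,0,0,0,0,0],[-60.5,-19,0,0,0,0,0]]]'
python3 -m inch '[[[-2.5,-6.5,0,0,0,0,0],[-4.5,-13.5,0,0,0,0,0],[-5,-20.5,0,0,0,0,0],[-4.5,-27.5,0,0,0,0,0],[-3,-34.5,0,0,0,0,0],[-0.5,-41,0,0,0,0,0],[3.5,-47,0,0,0,0,0],[8,-52.5,0,0,0,0,0],[13.5,-57,0,0,0,0,0],[19.5,-60.5,0,0,0,0,0],[25.5,-63.5,0,0,0,0,0],[32.5,-65,0,0,0,0,0],[39.5,-65.5,0,0,0,0,0],[46.5,-65,0,0,0,0,0],[53.5,-63.5,0,0,0,0,0],[60,-61,0,0,0,0,0],[66,-57.5,0,0,0,0,0],[71.5,-52.5,0,0,0,0,0],[76.5,-47.5,0,0,0,0,0],[80,-41.5,0,0,0,0,0]]]'
```

```text
t: 6.7
ee_pos: [503.0, 119.7, 139.7]
orientation: [-2.222, -2.22, 0.001]
ft_force: [0.7, 2.5, -2.8]
width: 25.5
grasp_force: 30.0
t: 8.7
ee_pos: [462.1, 200.0, 139.6]
orientation: [-2.222, -2.221, 0.002]
ft_force: [-0.6, -3.1, 1.9]
width: 25.3
grasp_force: 30.0
```

One turn is done. Now the second, with a settling hold at the end.

```bash
python3 -m inch '[[[2.5,6.5,0,0,0,0,0],[4.5,13.5,0,0,0,0,0],[5,20.5,0,0,0,0,0],[4.5,27.5,0,0,0,0,0],[3,34.5,0,0,0,0,0],[0.5,41,0,0,0,0,0],[-3.5,47,0,0,0,0,0],[-8,52.5,0,0,0,0,0],[-13.5,57,0,0,0,0,0],[-19.5,60.5,0,0,0,0,0],[-25.5,63.5,0,0,0,0,0],[-32.5,65,0,0,0,0,0],[-39.5,65.5,0,0,0,0,0],[-46.5,65,0,0,0,0,0],[-53.5,63.5,0,0,0,0,0],[-60,61,0,0,0,0,0],[-66,57.5,0,0,0,0,0],[-71.5,52.5,0,0,0,0,0],[-76.5,47.5,0,0,0,0,0],[-80,41.5,0,0,0,0,0]]]'
python3 -m inch '[[[-2.5,-6.5,0,0,0,0,0],[-4.5,-13.5,0,0,0,0,0],[-5,-20.5,0,0,0,0,0],[-4.5,-27.5,0,0,0,0,0],[-3,-34.5,0,0,0,0,0],[-0.5,-41,0,0,0,0,0],[3.5,-47,0,0,0,0,0],[8,-52.5,0,0,0,0,0],[13.5,-57,0,0,0,0,0],[19.5,-60.5,0,0,0,0,0],[25.5,-63.5,0,0,0,0,0],[32.5,-65,0,0,0,0,0],[39.5,-65.5,0,0,0,0,0],[46.5,-65,0,0,0,0,0],[53.5,-63.5,0,0,0,0,0],[60,-61,0,0,0,0,0],[66,-57.5,0,0,0,0,0],[71.5,-52.5,0,0,0,0,0],[76.5,-47.5,0,0,0,0,0],[80,-41.5,0,0,0,0,0]]]'
python3 -m inch '[[[0,0,0,0,0,0,0],[0,0,0,0,0,0,0],[0,0,0,0,0,0,0],[0,0,0,0,0,0,0],[0,0,0,0,0,0,0]]]'
```

```text
t: 10.7
ee_pos: [503.0, 119.7, 139.7]
orientation: [-2.222, -2.22, 0.001]
ft_force: [0.8, 1.6, -2.0]
width: 25.4
grasp_force: 30.0
t: 12.7
ee_pos: [462.1, 200.0, 139.6]
orientation: [-2.222, -2.221, 0.002]
ft_force: [0.0, -3.6, 3.4]
width: 25.3
grasp_force: 30.0
t: 13.2
ee_pos: [462.4, 200.1, 139.7]
orientation: [-2.223, -2.22, -0.0]
ft_force: [2.5, -1.3, -2.0]
width: 25.8
grasp_force: 30.0
```

Release, rise straight up, then move clear and look.

```bash
python3 -m inch '[[[0,0,0,0,0,0,100],[0,0,0,0,0,0,100],[0,0,0,0,0,0,100],[0,0,0,0,0,0,100],[0,0,0,0,0,0,100],[0,0,0,0,0,0,100],[0,0,0,0,0,0,100],[0,0,0,0,0,0,100],[0,0,-15,0,0,0,100],[0,0,-35,0,0,0,100],[0,0,-60,0,0,0,100],[0,0,-80,0,0,0,100],[0,0,-80,0,0,0,100],[-50,0,-80,0,0,0,100],[-100,0,-80,0,0,0,100],[-150,0,-80,0,0,0,100],[-200,0,-80,0,0,0,100],[-200,0,-80,0,0,0,100],[-200,0,-80,0,0,0,100],[-200,0,-80,0,0,0,100]]]'
python3 - <<'E'
from h import *
t=optics.get_image("top");cv2.imwrite("pics/end.png",t["frame"][:,:,::-1])
E
```

```text
t: 15.2
ee_pos: [462.0, 0.9, 219.1]
orientation: [-2.222, -2.22, 0.001]
ft_force: [1.0, 0.6, 0.1]
width: 87.6
grasp_force: 0.0
```

View pics/end.png

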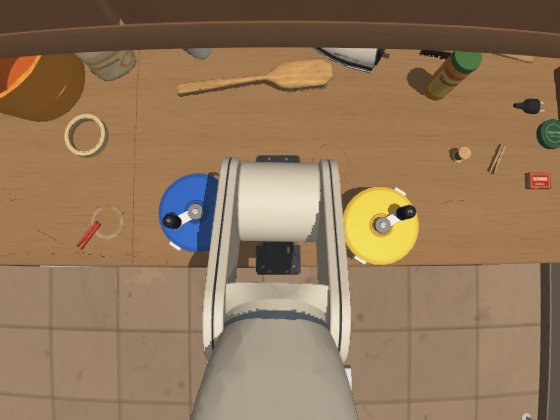

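The blue grip is back at (172,220), the yellow one is unchanged at (405,212), and the arm is clear of both.

```bash
python3 -c "
from workcell import ctrl
print(ctrl.close_job())"
```

```text
the job is handed in; nothing more can be done
None
```

I turned the blue-lidded spinner's crank clockwise through two full turns without letting go and released it where it started; the yellow crank was not touched, and the job is handed in (no verdict was returned).

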